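# Find the full silver tin and load it in the rotary caddy

### The job

One of the three identical closed tins on the jeweller's bench holds the silver: lift the tins to feel which is the heavy one. Turn the rotary caddy by one click with its top knob so that its empty bay comes out from under the clear cover to the front, and set the heavy tin down gently in that bay, flat on its floor. Leave the light tins standing upright on the bench, tip no tin over, and leave the jar, steel block, pot and torch where they stand.

Things in the scene. Friction and masses are not known exactly. Their poses are not given: they have to be found in the camera images.
- tin_1_c (a point): a closed square metal tin, 50 x 50 mm in plan and 60 mm tall, wall sides plain; all three tins look alike. The point is its centre, half-way up (30 mm above its base); z up when it stands, x and y square to its sides. Two of the tins weigh about 0.1 kg with their light filling, the full one 0.45 to 0.65 kg; contents cannot be seen. Which tin is the full one changes from start to start
- tin_2_c (a point): a closed square metal tin, 50 x 50 mm in plan and 60 mm tall, wall sides plain; all three tins look alike. The point is its centre, half-way up (30 mm above its base); z up when it stands, x and y square to its sides. Two of the tins weigh about 0.1 kg with their light filling, the full one 0.45 to 0.65 kg; contents cannot be seen. Which tin is the full one changes from start to start
- tin_3_c (a point): a closed square metal tin, 50 x 50 mm in plan and 60 mm tall, wall sides plain; all three tins look alike. The point is its centre, half-way up (30 mm above its base); z up when it stands, x and y square to its sides. Two of the tins weigh about 0.1 kg with their light filling, the full one 0.45 to 0.65 kg; contents cannot be seen. Which tin is the full one changes from start to start
- caddy (a joint): angle of the caddy's round wooden disc (228 mm across) on its fixed round base, in rad, counter-clockwise from above positive. A sprung detent holds it at 0 (start, empty bay on the side, partly under the cover), 1.257 (one click of 72 degrees: empty bay at the front) and 2.513 (too far). It moves freely by a knob turn of under 0.5 N m and snaps to the nearest stop when let go (halfway, at 0.63 or 1.88, it tips over to the next)
- knob (a point): middle of the caddy's turning knob, on the disc's vertical axis, 125 mm above the bench: an upright black bar 50 mm long, 14 mm thick, from 101 to 146 mm above the bench. Turns with the disc; the bar's length points from the axis towards the empty bay, so it is best gripped from above across its 14 mm. The clear cover's top is 93 mm above the bench, so fingertips must stay above that while on the knob
- bay (a point): centre of the floor of the empty bay, a square recess with 58 x 58 mm inside between rims 10 mm high and 3 mm thick; its floor is 22 mm above the bench and 75 mm from the caddy's axis. Turns with the disc; same axes as the disc, so read the bay's squareness from the line knob to bay: two sides are parallel to it. The other four bays hold fixed goods no higher than 45 mm above the disc
- front_bay_place (a point): fixed point of the caddy base where the empty bay's floor centre is after one click: 75 mm in front of the axis, 22 mm above the bench. Its x axis points from here to the caddy's axis. The clear cover (87 to 93 mm above the bench) lies over the sides and back and begins 50 mm behind this point along x (for y beyond 38 mm either side; 95 mm behind in the middle), reaching 105 mm to each side; keep a gripper clear of it by closing the fingers along this point's y
- jar_c (a point): bystander: amber glass jar, round, 44 mm across, 62 mm tall; centre. It stands close beside one side of a tin and must not be moved
- block_c (a point): bystander: bare steel bench block, 50 x 50 mm, 35 mm tall; centre. Close beside one side of a tin; must not be moved
- pot_c (a point): bystander: white ceramic pot with closed top, 50 mm across, 58 mm tall; centre. Close beside one side of a tin; must not be moved
- torch_c (a point): bystander: upright black bench torch, foot 72 mm across, body 50 mm across, 158 mm tall with a nozzle 22 mm out near the top; this point lies on its axis 80 mm above the bench. Stands between the tins and the caddy; must not be moved

How it is judged:
By the outcome, as a careful person would: the job done as asked, in the order asked, and still so for the second after the job is handed in, with the robot touching nothing.
It also fails if it takes over 72 s, if anything falls off the work surface, if the arm or the gripper's body presses on something with over 40 N, if the wrist force passes 120 N, or if a joint passes its speed limit or range.

### The arm

A 6-joint arm with a two-finger parallel gripper is mounted at the origin on the work surface. World frame = base frame: x ahead of the robot, y to its left, z up, the work surface at z = 0. Lengths are in mm, angles in rad, forces in N, time in s.
With the tool pointing down it reaches from about 400 to 825 mm from the base axis. Payload 7 kg.
Tool frame: the origin (TCP) lies midway between the tips of the shut fingers; the grasp point (between the pads) lies 19 mm behind it; z points along the fingers, y is the line along which they close (so a half turn about z gives the same grasp; the last joint's range is limited). The gripper opens to 85 mm and grips with 20 to 120 N. Pads are 22 mm wide; open, the fingers measure 114 mm over their backs; the gripper's body (76 mm by 85 mm) begins 54 mm behind the grasp point. The pads swing forward as they close: fully open they stand 13 mm farther back than shut.
Start: joints at [1.392, 0.359, 0.012, 0, -1.224, -0.288], TCP at [303.775, 602.757, 231.302] pointing down, gripper open.
Joint ranges: [-3.07, 3.07], [-1.43, 2.12], [-1.02, 1.25], [-3.03, 1.67], [-3.05, -0], [-3.03, 3.03]. Speed limits (rad/s): [2.39, 2.39, 3.01, 3.14, 3.14, 3.14].

### API

Orientations are given as a rotation vector (axis times angle).
In Python, from bench import * gives the robot as it stands.
- The arm moves only by the tool carry_out, never from a script. Its argument "commands" is a list that holds one entry, the list of rows, each a list of 7 numbers: the shift along the tool's x, y, z normalised to -1 to 1, where 1 is 0.04 m, then the turn, a rotation vector about the tool's x, y, z normalised to -1 to 1, where 1 is pi rad, then the finger opening in mm, from 0 to 85.4. A call has 1 to 10 rows; each row shifts and turns the commanded pose from where the row before left it, along the tool's axes as they then stand; what a row does not reach is not made up. A row lasts 1/12 s, in which the tool goes at most 41.7 mm and 7.16 degrees, less where a joint would pass 70% of its speed; a pose out of reach is approached as far as the arm can. A call with a number of a shift or a turn outside -1 to 1 is refused whole. A call with a gripper value outside its range is refused whole. The fingers move at their own pace and stop on an object; "grip_force" is the grip in N (left out, the last holds). Time passes only in rows, so rows that do not move let the fingers close. It gives the time, the measured TCP pose, the force, the opening and the grip force at its end, in the units of the state.
- observe(): the state, without advancing time (a new reading comes with each control period).
- grab_frame(name): name is "side" or "top"; returns the picture (420x560x3 uint8, red, green, blue); there is no depth.
- camera_params(name): a dict with "fx", "fy", "cx", "cy" (pixels), "R" (3x3) and "t" (3): a world point X has camera coordinates R X + t. Camera axes: x right, y down, z forward; pixel columns grow to the right and rows downward; lengths in mm; the calibration is good to about 2 mm. A picture is of the moment at which its call begins. camera_params takes no time and is no camera call.
- sign_off(): hands the job in; it is judged then, once.
The state is a dict: "clock": time; "joints": joint angles; "qvel": joint speeds; "joint_torque": joint torques, N m; "ee_pos": TCP position; "ee_rot": TCP orientation; "contact_force": force on the tool from outside, world axes, zero at the start; "wrist_torque": the same for the moment, N m; "gripper_width": finger opening in mm; "grip_force": force on a finger pad.
Only numpy, scipy, OpenCV 4.12 (cv2) and the standard library are available. Lean on these libraries where they do the work, as an engineer would, in place of code of your own. Each camera call takes 0.05 s, during which the arm holds its last target. There are 200 camera calls.

## Working session

There is one attempt and no reset: what is moved stays moved. The work goes in short steps, Python scripts to look and compute and a tool call to move; the robot and the scene stay as the last step left them, time stands still between calls to the robot, and variables do not carry over. Pictures are saved under pics/ and viewed, at most 10 in all, crops included, and the job is handed in when it is done.

Besides the shell and the picture viewer there is one more tool, called after "Emit:" as name([rows], argument=value, ...), one row to a line, values as JSON. carry_out: Moves the arm, as the interface text tells. Its arguments: {"type":"object","properties":{"commands":{"type":"array"},"grip_force":{"type":"number"}},"required":["commands"]}

```bash
mkdir -p pics; ls
python3 - <<'E'
from bench import *
import cv2
for n in("top","side"):
    f=grab_frame(n); cv2.imwrite(f"pics/{n}0.png",cv2.resize(f[:,:,::-1],(800,600),interpolation=cv2.INTER_CUBIC)); cv2.imwrite(f"{n}0raw.png",f[:,:,::-1])
    p=camera_params(n); print(n,p['fx'],p['fy'],p['cx'],p['cy'],(-p['R'].T@p['t']).round(),p['R'].round(3).tolist())
print(observe())
E
```

```text
pics
top 513.1037504870369 513.1037504870369 279.1863096828016 204.2873878644163 [ 475.  -41. 1497.] [[-0.005, -1.0, -0.004], [-0.998, 0.005, -0.056], [0.056, 0.004, -0.998]]
side 459.7983922236836 459.7983922236836 271.676436074233 207.58474578779965 [ 212. -798.  898.] [[0.923, -0.385, 0.008], [-0.258, -0.634, -0.729], [0.285, 0.671, -0.685]]
{'clock': 0.1, 'joints': array([ 1.39212866e+00,  3.59303815e-01,  1.11301140e-02, -2.84685312e-04,
       -1.22408891e+00, -2.88082900e-01]), 'qvel': array([-0.00266833,  0.00080947,  0.00168359,  0.0022605 , -0.00052707,
       -0.0018195 ]), 'joint_torque': array([-9.55204196e-04, -5.84764910e+01,  2.94110942e+01,  6.95472524e+00,
       -3.16469013e-03,  1.64545190e-05]), 'ee_pos': array([303.5884678, 602.3888485, 230.4602041]), 'ee_rot': array([ 3.05495450e+00, -7.26339026e-01, -2.93753544e-04]), 'contact_force': array([ 0.60468264, -1.45415298, -0.2095124 ]), 'wrist_torque': array([ 0.03439987, -0.01054792,  0.0380087 ]), 'grip_force': 0.0, 'gripper_width': 85.55652068077293}
```

View pics/top0.png

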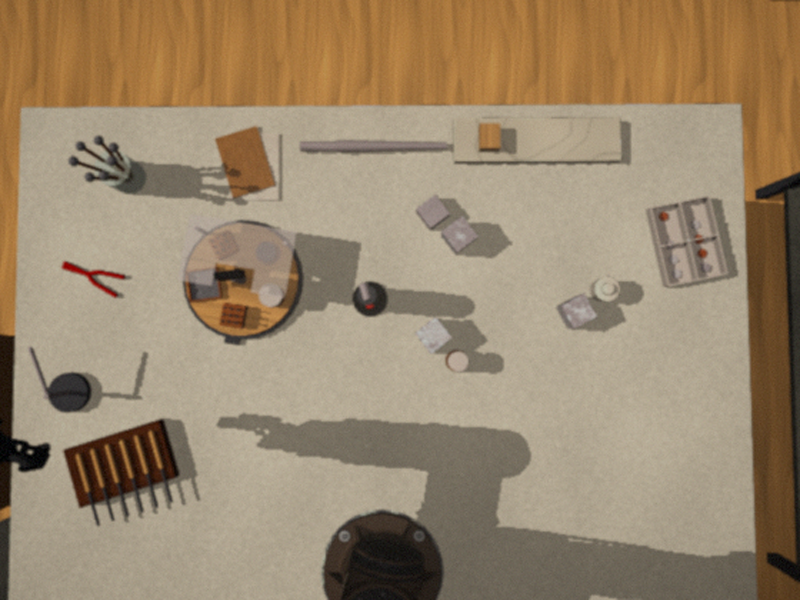

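View pics/side0.png

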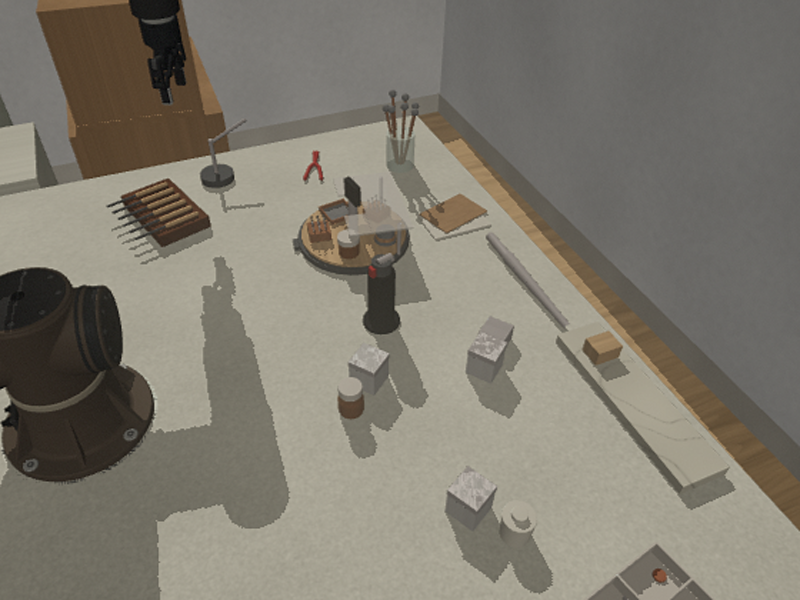

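The top view (800x600) shows the tins at about (459,235) with the block at (433,212), (433,335) with the jar at (457,360), and (577,311) with the pot at (605,289). The torch is at (370,298). The caddy is centred near (242,280), with the empty bay at (205,285) and the base tab at (232,340). The side view agrees. Next I'll zoom in for corners.

Run:
```python
import cv2,numpy as np
t=cv2.imread("top0raw.png"); s=cv2.imread("side0raw.png")
def crop(i,x0,y0,w,h,k):
    c=cv2.resize(i[y0:y0+h,x0:x0+w],None,fx=k,fy=k,interpolation=cv2.INTER_CUBIC)
    for g in range(0,w,10): cv2.putText(c,str(x0+g),(g*k,8),0,.3,(0,0,255),1); cv2.line(c,(g*k,8),(g*k,12),(0,0,255),1)
    for g in range(10,h,10): cv2.putText(c,str(y0+g),(0,g*k+3),0,.3,(0,0,255),1)
    return c
a=np.hstack([crop(t,120,150,100,100,4),crop(s,200,120,100,75,4) if 0 else np.vstack([crop(s,200,118,100,75,4),np.zeros((100,400,3),np.uint8)])])
cv2.imwrite("pics/caddy.png",a)
b=np.hstack([crop(t,285,130,65,140,4),crop(t,385,180,60,70,4) if 0 else np.vstack([crop(t,385,190,70,50,4),crop(s,305,320,70,60,4),np.zeros((120,280,3),np.uint8)]),np.vstack([crop(s,320,215,45,60,5),crop(s,230,235,45,52,5)])])
cv2.imwrite("pics/tins.png",b); print(a.shape,b.shape)
```

```text
(400, 800, 3) (560, 765, 3)
```

View pics/caddy.png

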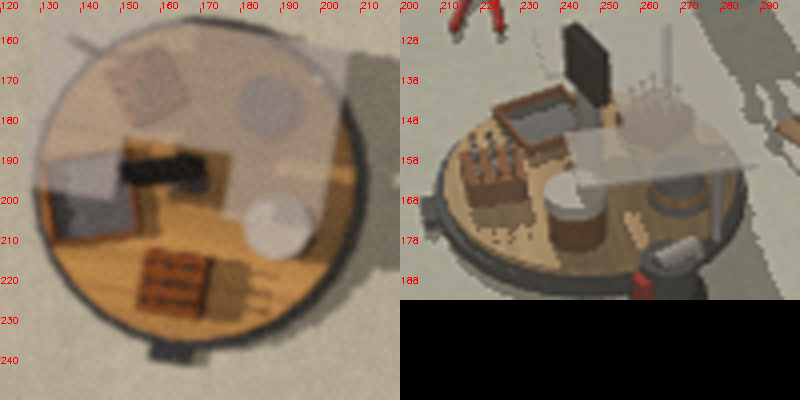

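View pics/tins.png

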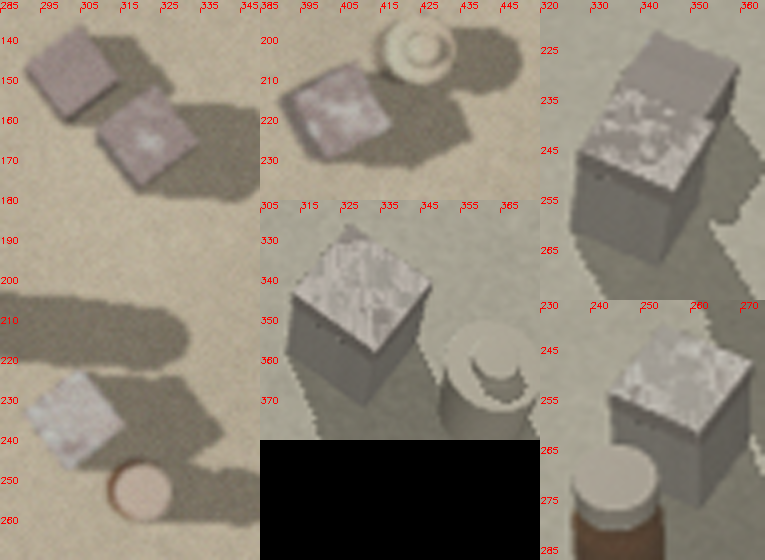

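The crops show clear lid corners in both views, and I'm reading their pixels from the mosaic. The knob bar runs from about (150,193) to (171.5,190.5) in the raw top view. The disc centre is about (170.7,195.7), the bay about (144,199) and the tab about (164.5,238).

```bash
cat > h.py <<'E'
from bench import *
import numpy as np, cv2
from scipy.spatial.transform import Rotation as Ro
def ray(n,uv,z):
    p=camera_params(n); R=np.array(p['R']); t=np.array(p['t']); c=-R.T@t
    uv=np.atleast_2d(uv).astype(float)
    d=np.c_[(uv[:,0]-p['cx'])/p['fx'],(uv[:,1]-p['cy'])/p['fy'],np.ones(len(uv))]@R
    return (c+d*((z-c[2])/d[:,2])[:,None])[:,:2]
E
cat > m.py <<'E'
from h import *
T={'A':([(327.4,245),(346.8,253.4),(354.4,239),(336.2,232)],[(309,165),(320.75,177.5),(335,165),(323,152)]),
'B':([(244.2,254.4),(261.8,261.6),(272.4,247.6),(255.6,240)],[(291.25,233.75),(303.75,247.5),(316.25,235.5),(303.75,222.5)]),
'C':([(313,343),(333.5,358),(348,341.25),(327,328)],[(390.5,216.25),(400.5,230),(417.5,220),(407.5,206.25)])}
for k,(s,t) in T.items():
    for n,uv in(("side",s),("top",t)):
        P=ray(n,np.array(uv)+0,60); c=P.mean(0)
        e=np.roll(P,-1,0)-P; a=np.degrees(np.arctan2(e[:,1],e[:,0]))
        print(k,n,c.round(1),'edges',np.hypot(*e.T).round(1),'yaw',(a%90).round(1))
# caddy
im=cv2.imread("top0raw.png"); s=cv2.imread("side0raw.png")
print('tab',ray('top',[(163.5,238)],12)); print('disc',ray('top',[(170.75,195.75)],15))
print('bay',ray('top',[(143.5,199)],25))
P=np.array([(150,193),(171.5,190.5)]); q=ray('top',P,146);d=q[0]-q[1];print('knob',q.mean(0),q,np.degrees(np.arctan2(d[1],d[0])))
for n,i,(x0,y0,x1,y1) in (("top",im,(145,183,176,202)),("side",s,(239,122,254,148))):
    m=(i[y0:y1,x0:x1].max(2)<45).astype(np.uint8); ys,xs=np.nonzero(m)
    r=cv2.minAreaRect(np.c_[xs+x0,ys+y0].astype(np.float32)); print(n,r,cv2.boxPoints(r).round(1).tolist())
    for row in m: print(''.join('.#'[v] for v in row))
print('jar',ray('top',[(320,252)],62),ray('side',[(245.3,270.5)],62),'pot',ray('top',[(425,202)],58),'block',ray('top',[(302.5,148.5)],35),'torch',ray('top',[(259,209)],150))
E
python3 m.py
```

```text
A side [ 671.9 -157.1] edges [51.9 53.4 49.  51.4] yaw [36.2 40.  38.4 36.8]
A top [ 666.2 -157.2] edges [48.3 53.6 49.9 54.1] yaw [42.7 41.  42.1 42.7]
B side [ 473. -106.] edges [48.  51.  48.4 53.9] yaw [39.9 37.9 36.5 38.3]
B top [ 469.8 -104.6] edges [51.8 48.4 50.3 47.1] yaw [42.  43.4 43.5 41.6]
C side [ 517.6 -391. ] edges [50.5 49.7 50.4 47. ] yaw [26.9 25.5 30.  25.3]
C top [ 515.2 -385.4] edges [47.2 55.4 47.3 55.5] yaw [35.3 30.  35.2 30. ]
tab [[462.28696759 298.65324807]]
disc [[584.39241545 277.92250699]]
bay [[574.65936997 354.17920025]]
knob [585.4570836  276.21878271] [[582.28243826 304.62687863]
 [588.63172894 247.8106868 ]] 96.37642935698457
top ((160.5, 192.0), (6.0, 19.0), 90.0) [[151.0, 189.0], [170.0, 189.0], [170.0, 195.0], [151.0, 195.0]]
...............................
...............................
...............................
...............................
...............................
...............................
...................#####.......
............##.###########.....
......####################.....
......####################.....
.....
[... 283 characters left out ...]
side ((251.0, 137.5), (11.0, 0.0), -90.0) [[251.0, 143.0], [251.0, 143.0], [251.0, 132.0], [251.0, 132.0]]
...............
...............
...............
...............
...............
...............
...............
...............
...............
...............
............#..
...............
...............
...............
...............
...............
...............
...............
...............
...............
...............
............#..
...............
...............
...............
...............
jar [[ 421.81914578 -149.4220169 ]] [[ 421.84161493 -152.4971792 ]] pot [[ 560.1707364  -445.56748169]] block [[ 717.06211664 -103.90549033]] torch [[538.39648756  16.45662562]]
```

```bash
cat >> h.py <<'E'
def plan(x,y,z=None,psi=None):
    o=observe(); R=Ro.from_rotvec(o['ee_rot']).as_matrix(); p=o['ee_pos']
    d=np.array([x,y,p[2] if z is None else z])-p
    ps=np.degrees(np.arctan2(R[1,0],R[0,0])); n=int(np.ceil(np.linalg.norm(d)/38))
    dp=0 if psi is None else (psi-ps+180)%360-180; m=int(np.ceil(abs(dp)/7)) or 1
    print('t',o['clock'].__round__(2),'p',p.round(1),'psi',ps.round(1),'tilt',np.degrees(np.arccos(-R[2,2])).round(2),'w',round(o['gripper_width'],1),'F',o['contact_force'].round(1),'j',o['joints'].round(2))
    print('total units',(R.T@d/40).round(3),'rows',n,'each',(R.T@d/40/max(n,1)).round(3),'| turn',round(dp,1),'rows',m,'rz each',round(-dp/m/180,4))
E
python3 -c "
from h import *
plan(471,-105.3,psi=-139.5)"
```

```text
t 0.1 p [303.6 602.4 230.5] psi -26.7 tilt 0.09 w 85.6 F [ 0.6 -1.5 -0.2] j [ 1.39  0.36  0.01 -0.   -1.22 -0.29]
total units [11.7   13.915  0.022] rows 20 each [0.585 0.696 0.001] | turn -112.8 rows 17 rz each 0.0368
```

Emit:
carry_out([
  [[0.585,0.696,0,0,0,0,85],[0.585,0.696,0,0,0,0,85],[0.585,0.696,0,0,0,0,85],[0.585,0.696,0,0,0,0,85],[0.585,0.696,0,0,0,0,85],[0.585,0.696,0,0,0,0,85],[0.585,0.696,0,0,0,0,85],[0.585,0.696,0,0,0,0,85],[0.585,0.696,0,0,0,0,85],[0.585,0.696,0,0,0,0,85]],
], grip_force=40)

```text
clock: 0.93
ee_pos: [387.3, 246.9, 231.2]
ee_rot: [3.056, -0.726, -0.0]
contact_force: [0.9, 0.0, 0.5]
gripper_width: 85.3
grip_force: 0.0
```

Emit:
carry_out([
  [[0.585,0.696,0,0,0,0,85],[0.585,0.696,0,0,0,0,85],[0.585,0.696,0,0,0,0,85],[0.585,0.696,0,0,0,0,85],[0.585,0.696,0,0,0,0,85],[0.585,0.696,0,0,0,0,85],[0.585,0.696,0,0,0,0,85],[0.585,0.696,0,0,0,0,85],[0.585,0.696,0,0,0,0,85],[0.585,0.696,0,0,0,0,85]],
])

```text
clock: 1.77
ee_pos: [470.9, -107.0, 231.3]
ee_rot: [-3.056, 0.726, -0.0]
contact_force: [1.9, 0.5, -0.1]
gripper_width: 85.0
grip_force: 0.0
```

Emit:
carry_out([
  [[0,0,0,0,0,0.037,85],[0,0,0,0,0,0.037,85],[0,0,0,0,0,0.037,85],[0,0,0,0,0,0.037,85],[0,0,0,0,0,0.037,85],[0,0,0,0,0,0.037,85],[0,0,0,0,0,0.037,85],[0,0,0,0,0,0.037,85],[0,0,0,0,0,0.037,85],[0,0,0,0,0,0.037,85]],
])

```text
clock: 2.6
ee_pos: [470.8, -105.1, 231.0]
ee_rot: [2.149, -2.291, -0.001]
contact_force: [0.7, 0.5, 0.1]
gripper_width: 85.3
grip_force: 0.0
```

Emit:
carry_out([
  [[0,0,0,0,0,0.037,85],[0,0,0,0,0,0.037,85],[0,0,0,0,0,0.037,85],[0,0,0,0,0,0.037,85],[0,0,0,0,0,0.037,85],[0,0,0,0,0,0.037,85],[0,0,0,0,0,0.037,85]],
])

```text
clock: 3.18
ee_pos: [470.8, -105.1, 231.0]
ee_rot: [1.067, -2.954, -0.0]
contact_force: [0.2, -0.0, 0.4]
gripper_width: 85.2
grip_force: 0.0
```

```bash
python3 -c "
from h import *
plan(471,-105.3,27,psi=-139.5)"
```

```text
t 3.18 p [ 470.8 -105.1  231. ] psi -140.3 tilt 0.04 w 85.2 F [ 0.2 -0.   0.4] j [ 0.19  0.04 -0.4  -0.   -1.14 -1.07]
total units [-2.000e-03 -9.000e-03  5.101e+00] rows 6 each [-0.    -0.002  0.85 ] | turn 0.8 rows 1 rz each -0.0045
```

Emit:
carry_out([
  [[0,0,0.85,0,0,0,85],[0,0,0.85,0,0,0,85],[0,0,0.85,0,0,0,85],[0,0,0.85,0,0,0,85],[0,0,0.85,0,0,0,85],[0,0,0.85,0,0,0,85],[0,0,0,0,0,0,85]],
])

```text
clock: 3.77
ee_pos: [466.6, -105.6, 21.8]
ee_rot: [1.07, -2.943, -0.004]
contact_force: [-1.7, -0.4, -0.3]
gripper_width: 84.9
grip_force: 0.0
```

Emit:
carry_out([
  [[0,0,0,0,0,0,70],[0,0,0,0,0,0,62],[0,0,0,0,0,0,57],[0,0,0,0,0,0,54],[0,0,0,0,0,0,50],[0,0,0,0,0,0,45],[0,0,0,0,0,0,45],[0,0,0,0,0,0,45],[0,0,0,0,0,0,45]],
])

```text
clock: 4.52
ee_pos: [472.4, -104.9, 29.3]
ee_rot: [-1.075, 2.949, -0.001]
contact_force: [-2.8, 1.2, 11.2]
gripper_width: 49.6
grip_force: 40.1
```

Emit:
carry_out([
  [[0,0,-0.3,0,0,0,45],[0,0,-0.3,0,0,0,45],[0,0,-0.3,0,0,0,45],[0,0,0,0,0,0,45],[0,0,0,0,0,0,45],[0,0,0,0,0,0,45]],
])

```text
clock: 5.02
ee_pos: [470.9, -105.0, 63.3]
ee_rot: [-1.075, 2.951, 0.0]
contact_force: [-1.3, -0.6, -1.5]
gripper_width: 49.6
grip_force: 42.3
```

```bash
python3 -c "
from h import *
plan(471,-105.3,27,psi=-139.5)
f=grab_frame('side');cv2.imwrite('pics/b.png',cv2.resize(f[200:320,200:360,::-1],None,fx=4,fy=4))"
```

```text
t 5.02 p [ 470.9 -105.    63.3] psi -140.0 tilt 0.03 w 49.6 F [-1.3 -0.6 -1.5] j [ 0.19  0.23 -0.62 -0.   -0.72 -1.06]
total units [ 0.004 -0.006  0.907] rows 1 each [ 0.004 -0.006  0.907] | turn 0.5 rows 1 rz each -0.0027
```

View pics/b.png

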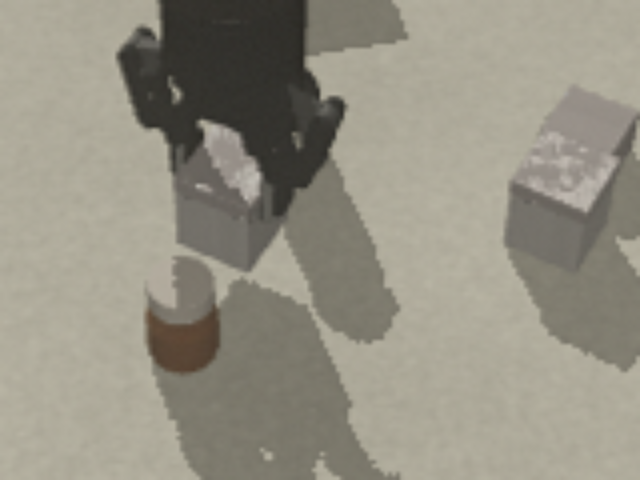

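The side view shows the jar tin hanging level in the fingers, with the jar untouched at (182,315). Fz is -1.5 N, so this tin is light. I'll set it down and go to the block tin.

Emit:
carry_out([
  [[0,0,0.3,0,0,0,45],[0,0,0.25,0,0,0,45],[0,0,0.2,0,0,0,45],[0,0,0.08,0,0,0,45],[0,0,0.02,0,0,0,45],[0,0,0,0,0,0,45],[0,0,0,0,0,0,52],[0,0,0,0,0,0,60],[0,0,0,0,0,0,75],[0,0,0,0,0,0,85]],
])

```text
clock: 5.9
ee_pos: [471.2, -105.1, 29.2]
ee_rot: [1.075, -2.952, 0.0]
contact_force: [0.3, 0.3, -0.5]
gripper_width: 81.4
grip_force: 0.0
```

Emit:
carry_out([
  [[0,0,0,0,0,0,85],[0,0,0,0,0,0,85],[0,0,-0.4,0,0,0,85],[0,0,-0.8,0,0,0,85],[0,0,-0.8,0,0,0,85],[0,0,-0.6,0,0,0,85],[0,0,0,0,0,0,85]],
])

```text
clock: 6.48
ee_pos: [474.2, -105.0, 138.3]
ee_rot: [-1.074, 2.944, -0.004]
contact_force: [1.5, 0.3, 0.0]
gripper_width: 85.0
grip_force: 0.0
```

```bash
python3 -c "
from h import *
plan(668.5,-157,psi=-139.5)"
```

```text
t 6.48 p [ 474.2 -105.   138.3] psi -139.9 tilt 0.47 w 85.0 F [1.5 0.3 0. ] j [ 0.19  0.13 -0.53  0.   -0.9  -1.06]
total units [-2.88  -4.123  0.039] rows 6 each [-0.48  -0.687  0.007] | turn 0.4 rows 1 rz each -0.0023
```

Emit:
carry_out([
  [[-0.49,-0.695,0,0,0,0,85],[-0.49,-0.695,0,0,0,0,85],[-0.49,-0.695,0,0,0,0,85],[-0.49,-0.695,0,0,0,0,85],[-0.49,-0.695,0,0,0,0,85],[-0.49,-0.695,0,0,0,0,85],[0,0,0,0,0,0,85],[0,0,0,0,0,0,85]],
])

```text
clock: 7.15
ee_pos: [669.2, -157.6, 131.4]
ee_rot: [1.073, -2.95, -0.001]
contact_force: [-0.6, -0.7, 0.5]
gripper_width: 84.9
grip_force: 0.0
```

```bash
python3 -c "
from h import *
plan(668.5,-157,30,psi=-139.5)"
```

```text
t 7.15 p [ 669.2 -157.6  131.4] psi -140.0 tilt 0.12 w 84.9 F [-0.6 -0.7  0.5] j [ 0.05  0.45 -0.08 -0.   -1.04 -0.92]
total units [-2.000e-03  1.900e-02  2.534e+00] rows 3 each [-0.001  0.006  0.845] | turn 0.5 rows 1 rz each -0.0029
```

Emit:
carry_out([
  [[0,0,0.7,0,0,0,85],[0,0,0.7,0,0,0,85],[0,0,0.7,0,0,0,85],[0,0,0.42,0,0,0,85],[0,0,0,0,0,0,70],[0,0,0,0,0,0,62],[0,0,0,0,0,0,57],[0,0,0,0,0,0,54],[0,0,0,0,0,0,50],[0,0,0,0,0,0,45]],
])

```text
clock: 7.98
ee_pos: [669.7, -157.1, 35.0]
ee_rot: [-1.075, 2.949, -0.002]
contact_force: [-1.0, 1.0, 7.5]
gripper_width: 49.6
grip_force: 40.3
```

Emit:
carry_out([
  [[0,0,0,0,0,0,45],[0,0,0,0,0,0,45],[0,0,0,0,0,0,45],[0,0,-0.3,0,0,0,45],[0,0,-0.3,0,0,0,45],[0,0,-0.3,0,0,0,45],[0,0,0,0,0,0,45],[0,0,0,0,0,0,45],[0,0,0,0,0,0,45]],
])

```text
clock: 8.73
ee_pos: [668.3, -157.1, 68.6]
ee_rot: [-1.075, 2.952, 0.0]
contact_force: [-0.2, -0.1, -1.0]
gripper_width: 49.5
grip_force: 41.4
```

```bash
python3 -c "
from h import *
plan(668.5,-157,30,psi=-139.5)"
```

```text
t 8.73 p [ 668.3 -157.1   68.6] psi -140.0 tilt 0.02 w 49.5 F [-0.2 -0.1 -1. ] j [ 0.05  0.51 -0.15 -0.   -0.91 -0.92]
total units [-0.004 -0.002  0.965] rows 2 each [-0.002 -0.001  0.483] | turn 0.5 rows 1 rz each -0.0027
```

Light as well, so the pot tin should be the heavy one. I'll set this one down and go there.

Emit:
carry_out([
  [[0,0,0.3,0,0,0,45],[0,0,0.25,0,0,0,45],[0,0,0.2,0,0,0,45],[0,0,0.1,0,0,0,45],[0,0,0.04,0,0,0,45],[0,0,0,0,0,0,45],[0,0,0,0,0,0,52],[0,0,0,0,0,0,60],[0,0,0,0,0,0,75],[0,0,0,0,0,0,85]],
])

```text
clock: 9.57
ee_pos: [668.1, -157.2, 31.9]
ee_rot: [1.075, -2.951, -0.001]
contact_force: [0.0, -0.1, -1.1]
gripper_width: 81.5
grip_force: 0.0
```

Emit:
carry_out([
  [[0,0,0,0,0,0,85],[0,0,0,0,0,0,85],[0,0,-0.4,0,0,0,85],[0,0,-0.8,0,0,0,85],[0,0,-0.8,0,0,0,85],[0,0,-0.6,0,0,0,85],[0,0,0,0,0,0,85],[0,0,0,0,0,0,85]],
])

```text
clock: 10.23
ee_pos: [669.5, -157.1, 138.9]
ee_rot: [-1.074, 2.948, -0.002]
contact_force: [-0.9, 0.4, -0.9]
gripper_width: 84.8
grip_force: 0.0
```

```bash
python3 -c "
from h import *
plan(516.5,-388,psi=-60.5)"
```

```text
t 10.23 p [ 669.5 -157.1  138.9] psi -140.0 tilt 0.22 w 84.8 F [-0.9  0.4 -0.9] j [ 0.05  0.44 -0.08  0.   -1.05 -0.92]
total units [ 6.641 -1.959 -0.015] rows 8 each [ 0.83  -0.245 -0.002] | turn 79.5 rows 12 rz each -0.0368
```

Emit:
carry_out([
  [[0.83,-0.245,0,0,0,0,85],[0.83,-0.245,0,0,0,0,85],[0.83,-0.245,0,0,0,0,85],[0.83,-0.245,0,0,0,0,85],[0.83,-0.245,0,0,0,0,85],[0.83,-0.245,0,0,0,0,85],[0.83,-0.245,0,0,0,0,85],[0.83,-0.245,0,0,0,0,85],[0,0,0,0,0,-0.037,85],[0,0,0,0,0,-0.037,85]],
])

```text
clock: 11.07
ee_pos: [513.2, -389.5, 135.2]
ee_rot: [1.412, -2.805, -0.003]
contact_force: [0.7, 0.5, -0.1]
gripper_width: 84.8
grip_force: 0.0
```

Emit:
carry_out([
  [[0,0,0,0,0,-0.037,85],[0,0,0,0,0,-0.037,85],[0,0,0,0,0,-0.037,85],[0,0,0,0,0,-0.037,85],[0,0,0,0,0,-0.037,85],[0,0,0,0,0,-0.037,85],[0,0,0,0,0,-0.037,85],[0,0,0,0,0,-0.037,85],[0,0,0,0,0,-0.037,85],[0,0,0,0,0,-0.036,85]],
])

```text
clock: 11.9
ee_pos: [514.7, -387.6, 135.2]
ee_rot: [2.722, -1.569, -0.004]
contact_force: [-0.9, -0.1, -0.2]
gripper_width: 85.0
grip_force: 0.0
```

```bash
python3 -c "
from h import *
plan(516.5,-388,31,psi=-60.5)"
```

```text
t 11.9 p [ 514.7 -387.6  135.2] psi -59.9 tilt 0.15 w 85.0 F [-0.9 -0.1 -0.2] j [-0.34  0.38 -0.18 -0.   -1.01  0.87]
total units [ 0.036 -0.037  2.604] rows 3 each [ 0.012 -0.012  0.868] | turn -0.6 rows 1 rz each 0.0033
```

Emit:
carry_out([
  [[0.036,-0.037,0.7,0,0,0,85],[0,0,0.7,0,0,0,85],[0,0,0.7,0,0,0,85],[0,0,0.48,0,0,0,85],[0,0,0,0,0,0,70],[0,0,0,0,0,0,62],[0,0,0,0,0,0,57],[0,0,0,0,0,0,54],[0,0,0,0,0,0,50],[0,0,0,0,0,0,45]],
])

```text
clock: 12.73
ee_pos: [518.4, -389.1, 35.6]
ee_rot: [-2.718, 1.576, -0.004]
contact_force: [-1.2, -0.3, 6.0]
gripper_width: 49.3
grip_force: 41.2
```

Emit:
carry_out([
  [[0,0,0,0,0,0,45],[0,0,0,0,0,0,45],[0,0,0,0,0,0,45],[0,0,-0.3,0,0,0,45],[0,0,-0.3,0,0,0,45],[0,0,-0.3,0,0,0,45],[0,0,0,0,0,0,45],[0,0,0,0,0,0,45],[0,0,0,0,0,0,45]],
])

```text
clock: 13.48
ee_pos: [517.3, -388.3, 69.6]
ee_rot: [-2.717, 1.576, 0.0]
contact_force: [-0.6, 0.4, -4.8]
gripper_width: 49.3
grip_force: 43.6
```

```bash
python3 -c "
from h import *
plan(516.5,-388,31,psi=-60.5)"
```

```text
t 13.48 p [ 517.3 -388.3   69.6] psi -60.2 tilt 0.03 w 49.3 F [-0.6  0.4 -4.8] j [-0.34  0.45 -0.25 -0.   -0.87  0.86]
total units [-0.015  0.014  0.965] rows 2 each [-0.007  0.007  0.482] | turn -0.3 rows 1 rz each 0.0014
```

Fz is -4.8 N, so the pot tin is the heavy one. I'll put it down and go turn the knob.

Emit:
carry_out([
  [[0,0,0.3,0,0,0,45],[0,0,0.25,0,0,0,45],[0,0,0.2,0,0,0,45],[0,0,0.1,0,0,0,45],[0,0,0.05,0,0,0,45],[0,0,0,0,0,0,45],[0,0,0,0,0,0,52],[0,0,0,0,0,0,60],[0,0,0,0,0,0,75],[0,0,0,0,0,0,85]],
])

```text
clock: 14.32
ee_pos: [517.7, -388.6, 33.3]
ee_rot: [2.718, -1.576, -0.0]
contact_force: [-0.8, -0.3, -0.6]
gripper_width: 81.7
grip_force: 0.0
```

Emit:
carry_out([
  [[0,0,0,0,0,0,85],[0,0,0,0,0,0,85],[0,0,-0.5,0,0,0,85],[0,0,-0.9,0,0,0,85],[0,0,-0.9,0,0,0,85],[0,0,-0.9,0,0,0,85],[0,0,-0.9,0,0,0,85],[0,0,-0.8,0,0,0,85],[0,0,0,0,0,0,85],[0,0,0,0,0,0,85]],
])

```text
clock: 15.15
ee_pos: [518.6, -389.0, 232.3]
ee_rot: [-2.717, 1.576, -0.008]
contact_force: [1.0, -0.6, -0.9]
gripper_width: 84.8
grip_force: 0.0
```

```bash
cat > h2.py <<'E'
from h import *
f=grab_frame('top');cv2.imwrite('top1raw.png',f[:,:,::-1]);g=grab_frame('side');cv2.imwrite('side1raw.png',g[:,:,::-1])
E
python3 -c "
from h2 import *
a=cv2.resize(f[140:250,110:230,::-1],None,fx=5,fy=5,interpolation=cv2.INTER_NEAREST)
cv2.imwrite('pics/c.png',a)
plan(585.5,276.5,psi=-83.6)"
```

```text
t 15.25 p [ 517.2 -388.2  229. ] psi -60.2 tilt 0.05 w 84.8 F [-0.1 -0.1 -0.1] j [-0.34  0.31 -0.06 -0.   -1.2   0.86]
total units [-1.3578e+01 -9.7330e+00  1.0000e-02] rows 18 each [-0.754 -0.541  0.001] | turn -23.4 rows 4 rz each 0.0325
```

View pics/c.png

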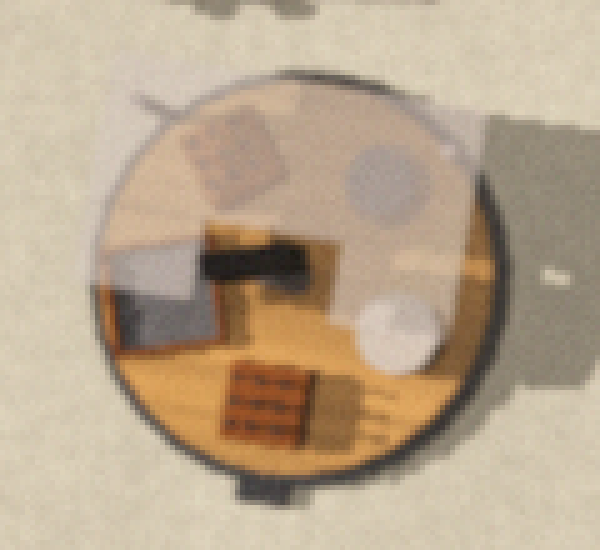

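The crop shows the caddy unmoved. The bar runs from (200,265) to (305,259), and the bay edges and cover front slope about 8°, so the bay direction is roughly 98°. I'm going to the knob with psi at -82.

Emit:
carry_out([
  [[-0.754,-0.541,0,0,0,0,85],[-0.754,-0.541,0,0,0,0,85],[-0.754,-0.541,0,0,0,0,85],[-0.754,-0.541,0,0,0,0,85],[-0.754,-0.541,0,0,0,0,85],[-0.754,-0.541,0,0,0,0,85],[-0.754,-0.541,0,0,0,0,85],[-0.754,-0.541,0,0,0,0,85],[-0.754,-0.541,0,0,0,0,85],[-0.754,-0.541,0,0,0,0,85]],
])

```text
clock: 16.08
ee_pos: [554.7, -17.6, 228.2]
ee_rot: [2.716, -1.575, -0.003]
contact_force: [0.4, -0.4, 0.1]
gripper_width: 84.9
grip_force: 0.0
```

Emit:
carry_out([
  [[-0.754,-0.541,0,0,0,0,85],[-0.754,-0.541,0,0,0,0,85],[-0.754,-0.541,0,0,0,0,85],[-0.754,-0.541,0,0,0,0,85],[-0.754,-0.541,0,0,0,0,85],[-0.754,-0.541,0,0,0,0,85],[-0.754,-0.541,0,0,0,0,85],[-0.754,-0.541,0,0,0,0,85]],
])

```text
clock: 16.75
ee_pos: [585.3, 277.6, 227.8]
ee_rot: [2.715, -1.575, -0.002]
contact_force: [0.3, 0.8, 0.2]
gripper_width: 85.0
grip_force: 0.0
```

Emit:
carry_out([
  [[0,0,0,0,0,0.03,60],[0,0,0,0,0,0.03,50],[0,0,0,0,0,0.03,50],[0,0,0,0,0,0.03,50],[0,0,0,0,0,0,50],[0,0,0,0,0,0,50]],
])

```text
clock: 17.25
ee_pos: [585.6, 275.8, 228.2]
ee_rot: [2.375, -2.052, -0.001]
contact_force: [0.5, -0.1, 0.2]
gripper_width: 50.3
grip_force: 0.0
```

```bash
python3 -c "
from h import *
plan(585.5,277,108,psi=-82)"
```

```text
t 17.25 p [585.6 275.8 228.2] psi -81.7 tilt 0.14 w 50.3 F [ 0.5 -0.1  0.2] j [ 0.74  0.32 -0.06 -0.   -1.2  -0.6 ]
total units [-0.033 -0.008  3.004] rows 4 each [-0.008 -0.002  0.751] | turn -0.3 rows 1 rz each 0.0019
```

Emit:
carry_out([
  [[-0.033,0,0.6,0,0,0,50],[0,0,0.7,0,0,0,50],[0,0,0.7,0,0,0,50],[0,0,0.6,0,0,0,50],[0,0,0.3,0,0,0,50],[0,0,0.05,0,0,0,50],[0,0,0,0,0,0,30],[0,0,0,0,0,0,22],[0,0,0,0,0,0,18],[0,0,0,0,0,0,15]],
], grip_force=30)

```text
clock: 18.08
ee_pos: [586.9, 278.1, 113.5]
ee_rot: [-2.372, 2.055, -0.001]
contact_force: [1.2, -0.7, 0.9]
gripper_width: 15.1
grip_force: 0.6
```

Emit:
carry_out([
  [[0,0,0,0,0,0,13],[0,0,0,0,0,0,10],[0,0,0,0,0,0,10],[0,0,0,0,0,0,10]],
])

```text
clock: 18.42
ee_pos: [587.4, 278.2, 113.6]
ee_rot: [-2.372, 2.054, -0.002]
contact_force: [3.1, 0.6, 6.9]
gripper_width: 14.0
grip_force: 29.5
```

```bash
python3 -c "
from h import *
plan(585.5,277,108,psi=-10);print(observe()['wrist_torque'])"
```

```text
t 18.42 p [587.4 278.2 113.6] psi -81.8 tilt 0.23 w 14.0 F [3.1 0.6 6.9] j [ 0.74  0.41 -0.2   0.   -0.96 -0.6 ]
total units [0.023 0.052 0.139] rows 1 each [0.023 0.052 0.139] | turn 71.8 rows 11 rz each -0.0363
[ 0.01054917 -1.06500555 -0.01397205]
```

Emit:
carry_out([
  [[0,0,0,0,0,-0.033,10],[0,0,0,0,0,-0.033,10],[0,0,0,0,0,-0.033,10],[0,0,0,0,0,-0.033,10],[0,0,0,0,0,-0.033,10],[0,0,0,0,0,-0.033,10]],
])

```text
clock: 18.92
ee_pos: [589.4, 279.1, 113.6]
ee_rot: [-2.888, 1.222, -0.008]
contact_force: [13.8, 3.9, -0.4]
gripper_width: 13.4
grip_force: 29.5
```

Emit:
carry_out([
  [[0,0,0,0,0,-0.033,10],[0,0,0,0,0,-0.033,10],[0,0,0,0,0,-0.033,10],[0,0,0,0,0,-0.033,10],[0,0,0,0,0,-0.033,10],[0,0,0,0,0,-0.037,10],[0,0,0,0,0,0,10],[0,0,0,0,0,0,10]],
])

```text
clock: 19.58
ee_pos: [590.4, 281.1, 113.6]
ee_rot: [-3.123, 0.265, -0.014]
contact_force: [16.4, 9.0, -4.5]
gripper_width: 13.7
grip_force: 29.4
```

```bash
python3 -c "
from h import *
plan(585.5,277,108,psi=-10);print(observe()['wrist_torque'])"
```

```text
t 19.58 p [590.4 281.1 113.6] psi -9.7 tilt 0.64 w 13.7 F [16.4  9.  -4.5] j [ 0.74  0.41 -0.2   0.   -0.95  0.66]
total units [-0.105  0.123  0.138] rows 1 each [-0.105  0.123  0.138] | turn -0.3 rows 1 rz each 0.0017
[ 2.4744552  -5.26586519 -0.06100277]
```

Emit:
carry_out([
  [[0,0,0,0,0,0,16],[0,0,0,0,0,0,22],[0,0,0,0,0,0,40],[0,0,0,0,0,0,50],[0,0,0,0,0,0,50],[0,0,-0.5,0,0,0,50],[0,0,-0.8,0,0,0,50],[0,0,-0.8,0,0,0,50],[0,0,-0.9,0,0,0,60],[0,0,0,0,0,0,85]],
], grip_force=40)

```text
clock: 20.42
ee_pos: [588.7, 278.5, 239.9]
ee_rot: [-3.124, 0.267, -0.014]
contact_force: [1.1, 0.7, 2.5]
gripper_width: 70.5
grip_force: 0.0
```

Emit:
carry_out([
  [[0,0,0,0,0,0,85],[0,0,0,0,0,0,85]],
])

```text
clock: 20.58
ee_pos: [585.3, 277.2, 231.4]
ee_rot: [-3.13, 0.269, 0.001]
contact_force: [1.2, 0.4, -0.9]
gripper_width: 85.0
grip_force: 0.0
```

```bash
python3 -c "
from h import *
plan(517.3,-388.3,psi=-60.2)"
```

```text
t 20.58 p [585.3 277.2 231.4] psi -9.8 tilt 0.04 w 85.0 F [ 1.2  0.4 -0.9] j [ 0.74  0.31 -0.05 -0.   -1.2   0.66]
total units [ 1.1680e+00  1.6682e+01 -3.0000e-03] rows 18 each [ 0.065  0.927 -0.   ] | turn -50.4 rows 8 rz each 0.035
```

Emit:
carry_out([
  [[0.065,0.927,0,0,0,0,85],[0.065,0.927,0,0,0,0,85],[0.065,0.927,0,0,0,0,85],[0.065,0.927,0,0,0,0,85],[0.065,0.927,0,0,0,0,85],[0.065,0.927,0,0,0,0,85],[0.065,0.927,0,0,0,0,85],[0.065,0.927,0,0,0,0,85],[0.065,0.927,0,0,0,0,85]],
])

```text
clock: 21.33
ee_pos: [550.4, -57.2, 230.1]
ee_rot: [3.129, -0.269, -0.004]
contact_force: [0.0, 0.2, 0.6]
gripper_width: 84.8
grip_force: 0.0
```

Emit:
carry_out([
  [[0.065,0.927,0,0,0,0,85],[0.065,0.927,0,0,0,0,85],[0.065,0.927,0,0,0,0,85],[0.065,0.927,0,0,0,0,85],[0.065,0.927,0,0,0,0,85],[0.065,0.927,0,0,0,0,85],[0.065,0.927,0,0,0,0,85],[0.065,0.927,0,0,0,0,85],[0.065,0.927,0,0,0,0,85]],
])

```text
clock: 22.08
ee_pos: [516.7, -389.6, 229.7]
ee_rot: [-3.129, 0.269, 0.005]
contact_force: [1.1, 0.5, 1.1]
gripper_width: 84.7
grip_force: 0.0
```

Emit:
carry_out([
  [[0,0,0,0,0,0.035,85],[0,0,0,0,0,0.035,85],[0,0,0,0,0,0.035,85],[0,0,0,0,0,0.035,85],[0,0,0,0,0,0.035,85],[0,0,0,0,0,0.035,85],[0,0,0,0,0,0.035,85],[0,0,0,0,0,0.035,85]],
])

```text
clock: 22.75
ee_pos: [517.1, -387.8, 229.6]
ee_rot: [2.713, -1.584, -0.006]
contact_force: [-0.0, -0.1, -0.2]
gripper_width: 84.9
grip_force: 0.0
```

```bash
python3 -c "
from h2 import *
def crop(i,x0,y0,w,h,k):
    c=cv2.resize(i[y0:y0+h,x0:x0+w,::-1],None,fx=k,fy=k,interpolation=cv2.INTER_CUBIC)
    for q in range(0,w,10): cv2.putText(c,str(x0+q),(q*k,8),0,.3,(0,0,255),1)
    for q in range(10,h,10): cv2.putText(c,str(y0+q),(0,q*k+3),0,.3,(0,0,255),1)
    return c
a=crop(f,125,145,80,100,5); b=crop(g,200,115,80,100,5)
cv2.imwrite('pics/d.png',np.hstack([a,b]))
plan(517.3,-388.3,32,psi=-60.2)"
```

```text
t 22.85 p [ 517.3 -387.8  229.8] psi -60.3 tilt 0.18 w 84.7 F [ 0.5  0.  -0.7] j [-0.34  0.32 -0.05 -0.   -1.2   0.86]
total units [ 2.400e-02 -4.000e-03  4.945e+00] rows 6 each [ 0.004 -0.001  0.824] | turn 0.1 rows 1 rz each -0.0008
```

View pics/d.png

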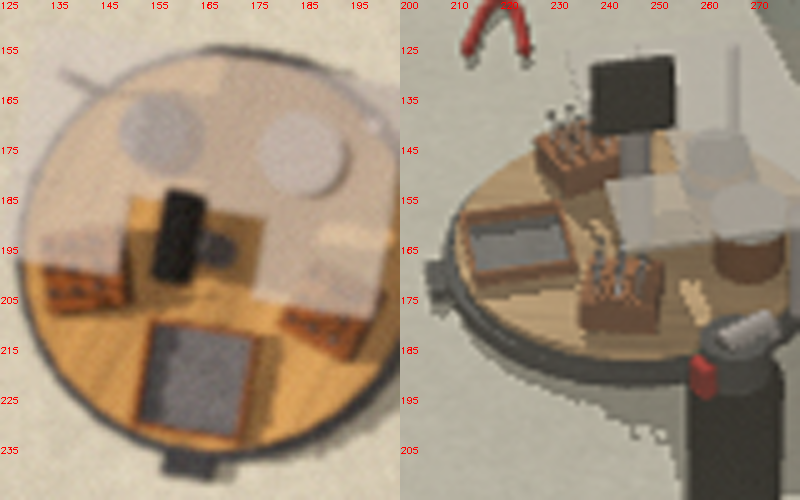

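The bay is now at the front. In the raw top view its rim corners are near (155.4,208.6), (176.6,211), (173,233) and (152,230.6). In the side view they are near (211.6,157.6), (233.4,155.6), (235.6,168.6) and (215,170.6).

Run:
```python
from h import *
def rep(n,uv,z):
    P=ray(n,uv,z);e=np.roll(P,-1,0)-P
    print(n,P.mean(0).round(1),np.hypot(*e.T).round(1),(np.degrees(np.arctan2(e[:,1],e[:,0]))%90).round(1))
rep('top',[(155.4,208.6),(176.6,211),(173,233),(152,230.6)],32)
rep('side',[(211.6,157.6),(233.4,155.6),(235.6,168.6),(215,170.6)],32)
t=cv2.imread('top1raw.png');s=cv2.imread('side1raw.png')
# floor: grey low-saturation region; rim: reddish
for n,i,(x0,y0,x1,y1) in(('top',t,(148,205,182,238)),('side',s,(208,153,240,175))):
    h=cv2.cvtColor(i,cv2.COLOR_BGR2HSV); m=np.zeros(i.shape[:2],np.uint8)
    m[y0:y1,x0:x1]=((h[y0:y1,x0:x1,1]<70)*255)
    c=max(cv2.findContours(m,0,2)[0],key=cv2.contourArea); c=cv2.convexHull(c)
    q=cv2.approxPolyDP(c,4,True)[:,0]; print(n,'floor',q.tolist(),cv2.contourArea(c))
    if len(q)==4: rep(n,q,22); 
    M=cv2.moments(c); print('floor centroid',ray(n,[(M['m10']/M['m00'],M['m01']/M['m00'])],22).round(1))
print('knob top',ray('top',[(161,192.3)],146),'side', ray('side',[(246.8,126.8)],146))
print('torch side',ray('side',[(265,240)],0),'tab',ray('top',[(162.8,237.5)],12))
```

```text
top [511.5 292.3] [61.2 63.5 60.4 63.5] [83.3 81.1 83.2 81.7]
side [514.1 289.5] [67.9 65.9 62.1 66.3] [76.7 76.6 76.8 81.6]
top floor [[156, 211], [174, 213], [170, 231], [154, 228]] 338.5
top [511.9 296.8] [52.3 52.9 46.9 49.2] [83.4 77.8 79.2 83.8]
floor centroid [[512.2 296. ]]
side floor [[231, 158], [233, 166], [215, 168], [214, 160]] 156.0
side [515.8 303. ] [41.4 55.4 40.6 53.4] [79.6 78.2 76.9 79. ]
floor centroid [[515.5 302.4]]
knob top [[583.99583162 275.54699075]] side [[590.95414806 285.64204184]]
torch side [[521.42173231 -27.62924954]] tab [[463.73844994 300.68992931]]
```

The knob contact puts the caddy axis at about (587,282), midway between the two camera estimates. The bay is therefore near (513.2,294.7) with psi about -10.2. Next I'll pick up the heavy tin.

Emit:
carry_out([
  [[0.024,0,0.8,0,0,0,85],[0,0,0.9,0,0,0,85],[0,0,0.9,0,0,0,85],[0,0,0.9,0,0,0,85],[0,0,0.9,0,0,0,85],[0,0,0.5,0,0,0,85],[0,0,0,0,0,0,80],[0,0,0,0,0,0,65],[0,0,0,0,0,0,55],[0,0,0,0,0,0,50]],
], grip_force=50)

```text
clock: 23.68
ee_pos: [519.4, -389.8, 37.8]
ee_rot: [2.719, -1.574, 0.004]
contact_force: [-0.8, -1.5, -1.5]
gripper_width: 49.9
grip_force: 3.1
```

Emit:
carry_out([
  [[0,0,0,0,0,0,45],[0,0,0,0,0,0,45],[0,0,0,0,0,0,45],[0,0,0,0,0,0,45]],
])

```text
clock: 24.02
ee_pos: [519.6, -389.9, 38.0]
ee_rot: [2.718, -1.575, 0.005]
contact_force: [-1.6, -0.7, 6.1]
gripper_width: 48.8
grip_force: 54.0
```

Emit:
carry_out([
  [[0,0,-0.3,0,0,0,45],[0,0,-0.6,0,0,0,45],[0,0,-0.8,0,0,0,45],[0,0,-0.8,0,0,0,45],[0,0,-0.8,0,0,0,45],[0,0,-0.8,0,0,0,45],[0,0,-0.6,0,0,0,45],[0,0,-0.3,0,0,0,45],[0,0,0,0,0,0,45],[0,0,0,0,0,0,45]],
])

```text
clock: 24.85
ee_pos: [518.2, -388.4, 235.0]
ee_rot: [-2.716, 1.576, 0.001]
contact_force: [0.2, 0.6, -7.1]
gripper_width: 49.2
grip_force: 53.8
```

```bash
python3 -c "
from h import *
plan(513.2,294.7,psi=-10.2)"
```

```text
t 24.85 p [ 518.2 -388.4  235. ] psi -60.2 tilt 0.07 w 49.2 F [ 0.2  0.6 -7.1] j [-0.34  0.31 -0.05 -0.   -1.21  0.86]
total units [-14.886  -8.37    0.021] rows 18 each [-0.827 -0.465  0.001] | turn 50.0 rows 8 rz each -0.0347
```

Emit:
carry_out([
  [[-0.4,-0.23,0,0,0,0,45],[-0.75,-0.42,0,0,0,0,45],[-0.8,-0.45,0,0,0,0,45],[-0.8,-0.45,0,0,0,0,45],[-0.8,-0.45,0,0,0,0,45],[-0.8,-0.45,0,0,0,0,45],[-0.8,-0.45,0,0,0,0,45],[-0.8,-0.45,0,0,0,0,45],[-0.8,-0.45,0,0,0,0,45],[-0.8,-0.45,0,0,0,0,45]],
])

```text
clock: 25.68
ee_pos: [514.2, -40.9, 233.1]
ee_rot: [2.715, -1.575, -0.006]
contact_force: [1.9, -0.2, -5.2]
gripper_width: 49.2
grip_force: 54.0
```

Emit:
carry_out([
  [[-0.8,-0.45,0,0,0,0,45],[-0.8,-0.45,0,0,0,0,45],[-0.8,-0.45,0,0,0,0,45],[-0.8,-0.45,0,0,0,0,45],[-0.8,-0.45,0,0,0,0,45],[-0.8,-0.45,0,0,0,0,45],[-0.8,-0.45,0,0,0,0,45],[-0.8,-0.45,0,0,0,0,45],[-0.6,-0.34,0,0,0,0,45],[-0.3,-0.17,0,0,0,0,45]],
])

```text
clock: 26.52
ee_pos: [512.4, 295.2, 232.4]
ee_rot: [2.716, -1.572, -0.003]
contact_force: [-0.5, -0.1, -6.1]
gripper_width: 48.9
grip_force: 53.9
```

Emit:
carry_out([
  [[0,0,0,0,0,-0.02,45],[0,0,0,0,0,-0.035,45],[0,0,0,0,0,-0.035,45],[0,0,0,0,0,-0.035,45],[0,0,0,0,0,-0.035,45],[0,0,0,0,0,-0.035,45],[0,0,0,0,0,-0.035,45],[0,0,0,0,0,-0.035,45],[0,0,0,0,0,-0.012,45],[0,0,0,0,0,0,45]],
])

```text
clock: 27.35
ee_pos: [512.8, 291.6, 233.3]
ee_rot: [3.126, -0.282, -0.005]
contact_force: [0.5, 0.7, -4.3]
gripper_width: 49.1
grip_force: 54.0
```

```bash
python3 -c "
from h import *
plan(513.2,294.7,70,psi=-10.2)"
```

```text
t 27.35 p [512.8 291.6 233.3] psi -10.3 tilt 0.24 w 49.1 F [ 0.5  0.7 -4.3] j [ 0.85  0.22 -0.18 -0.   -1.18  0.54]
total units [ 0.006 -0.092  4.081] rows 5 each [ 0.001 -0.018  0.816] | turn 0.1 rows 1 rz each -0.0005
```

Emit:
carry_out([
  [[0,-0.08,0.4,0,0,0,45],[0,0,0.6,0,0,0,45],[0,0,0.7,0,0,0,45],[0,0,0.7,0,0,0,45],[0,0,0.6,0,0,0,45],[0,0,0.5,0,0,0,45],[0,0,0.25,0,0,0,45],[0,0,0,0,0,0,45],[0,0,0,0,0,0,45]],
])

```text
clock: 28.1
ee_pos: [514.3, 295.4, 85.3]
ee_rot: [3.127, -0.285, -0.001]
contact_force: [-0.2, 0.4, -4.1]
gripper_width: 49.1
grip_force: 53.9
```

```bash
python3 -c "
from h2 import *
a=cv2.resize(g[100:200,180:280,::-1],None,fx=6,fy=6,interpolation=cv2.INTER_CUBIC)
cv2.imwrite('pics/e.png',a)
plan(513.2,294.7,60,psi=-10.2)"
```

```text
t 28.2 p [515.2 296.3  86.9] psi -10.4 tilt 0.11 w 49.1 F [ 0.5  1.2 -4.9] j [ 0.85  0.36 -0.35  0.   -0.86  0.54]
total units [-0.042  0.05   0.674] rows 1 each [-0.042  0.05   0.674] | turn 0.2 rows 1 rz each -0.001
```

View pics/e.png

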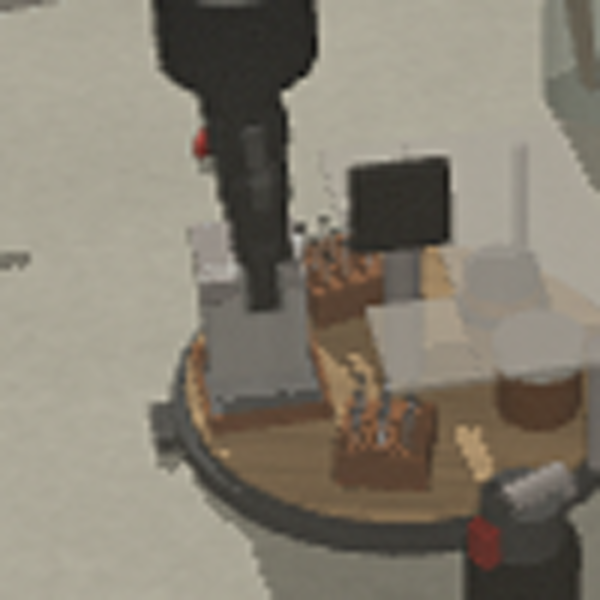

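The side view shows the tin held upright just above the bay. Its base edge spans (208–325, 408), centred over the rim at (205–330, 425). I'll let it settle and correct.

Emit:
carry_out([
  [[-0.02,0.02,0.1,0,0,0,45],[0,0,0,0,0,0,45],[0,0,0,0,0,0,45],[0,0,0,0,0,0,45],[0,0,0,0,0,0,45],[0,0,0,0,0,0,45]],
])

```text
clock: 28.7
ee_pos: [513.6, 295.2, 82.0]
ee_rot: [-3.128, 0.284, -0.0]
contact_force: [0.5, 0.5, -6.0]
gripper_width: 49.0
grip_force: 53.9
```

```bash
python3 -c "
from h import *
plan(513.2,294.7,60,psi=-10.2)"
```

```text
t 28.7 p [513.6 295.2  82. ] psi -10.4 tilt 0.02 w 49.0 F [ 0.5  0.5 -6. ] j [ 0.85  0.36 -0.36  0.   -0.85  0.54]
total units [-0.007  0.013  0.549] rows 1 each [-0.007  0.013  0.549] | turn 0.2 rows 1 rz each -0.0009
```

Emit:
carry_out([
  [[-0.007,0.013,0.06,0,0,0,45],[0,0,0.06,0,0,0,45],[0,0,0.06,0,0,0,45],[0,0,0.06,0,0,0,45],[0,0,0.06,0,0,0,45],[0,0,0.06,0,0,0,45],[0,0,0.04,0,0,0,45],[0,0,0,0,0,0,45],[0,0,0,0,0,0,45]],
])

```text
clock: 29.45
ee_pos: [513.1, 294.6, 65.6]
ee_rot: [3.129, -0.284, -0.0]
contact_force: [0.3, -0.1, -6.1]
gripper_width: 48.9
grip_force: 54.0
```

Emit:
carry_out([
  [[0,0,0.04,0,0,0,45],[0,0,0.04,0,0,0,45],[0,0,0.02,0,0,0,45],[0,0,0,0,0,0,45],[0,0,0,0,0,0,45]],
])

```text
clock: 29.87
ee_pos: [513.1, 294.6, 61.6]
ee_rot: [3.129, -0.284, -0.0]
contact_force: [-0.4, -0.2, -5.2]
gripper_width: 49.3
grip_force: 54.0
```

Emit:
carry_out([
  [[0,0,0.025,0,0,0,45],[0,0,0.025,0,0,0,45],[0,0,0,0,0,0,45],[0,0,0,0,0,0,45]],
])

```text
clock: 30.2
ee_pos: [513.4, 294.9, 60.1]
ee_rot: [-3.128, 0.283, -0.001]
contact_force: [-0.2, -0.3, -1.7]
gripper_width: 48.6
grip_force: 54.4
```

Emit:
carry_out([
  [[0,0,0.025,0,0,0,45],[0,0,0.025,0,0,0,45],[0,0,0,0,0,0,45],[0,0,0,0,0,0,45]],
])

```text
clock: 30.53
ee_pos: [513.8, 295.4, 60.0]
ee_rot: [-3.127, 0.282, -0.003]
contact_force: [-6.7, -0.8, 14.2]
gripper_width: 49.0
grip_force: 56.3
```

Contact came at TCP z = 60, which matches the floor at 22 mm plus the 38 mm grip height. I'll relax the load, release and rise.

Emit:
carry_out([
  [[0,0,-0.04,0,0,0,45],[0,0,0,0,0,0,45],[0,0,0,0,0,0,50],[0,0,0,0,0,0,54],[0,0,0,0,0,0,60],[0,0,0,0,0,0,70],[0,0,0,0,0,0,75],[0,0,0,0,0,0,75],[0,0,0,0,0,0,75]],
], grip_force=30)

```text
clock: 31.28
ee_pos: [513.1, 294.6, 59.2]
ee_rot: [3.129, -0.284, -0.0]
contact_force: [-0.1, 0.1, 0.2]
gripper_width: 74.7
grip_force: 0.0
```

Emit:
carry_out([
  [[0,0,-0.2,0,0,0,75],[0,0,-0.5,0,0,0,75],[0,0,-0.8,0,0,0,75],[0,0,-0.8,0,0,0,75],[0,0,-0.8,0,0,0,75],[0,0,-0.8,0,0,0,75],[0,0,-0.4,0,0,0,75],[0,0.9,0,0,0,0,75],[0,0.9,0,0,0,0,75],[0,0.9,0,0,0,0,75]],
])

```text
clock: 32.12
ee_pos: [493.2, 187.5, 232.1]
ee_rot: [-3.128, 0.282, -0.001]
contact_force: [0.6, -0.5, 0.4]
gripper_width: 74.8
grip_force: 0.0
```

Emit:
carry_out([
  [[-0.2,0.9,0,0,0,0,75],[-0.2,0.9,0,0,0,0,75],[-0.2,0.9,0,0,0,0,75],[-0.2,0.9,0,0,0,0,75],[0,0,0,0,0,0,75],[0,0,0,0,0,0,75]],
])

```text
clock: 32.62
ee_pos: [435.7, 51.1, 232.5]
ee_rot: [-3.127, 0.287, -0.003]
contact_force: [-0.7, 0.2, 0.4]
gripper_width: 74.8
grip_force: 0.0
```

```bash
python3 -c "
from h2 import *
a=cv2.resize(g[100:400,180:400,::-1],None,fx=2,fy=2,interpolation=cv2.INTER_CUBIC)
b=cv2.resize(f[145:245,125:205,::-1],None,fx=4,fy=4,interpolation=cv2.INTER_CUBIC)
c=cv2.resize(g[130:180,200:250,::-1],None,fx=4,fy=4,interpolation=cv2.INTER_CUBIC)
r=np.zeros((600,320,3),np.uint8); r[:400]=b; r[400:,:200]=c
cv2.imwrite('pics/f.png',np.hstack([a,r]))
cv2.imwrite('x.png',a)
plan(513.2,294.7)"
```

```text
t 32.72 p [436.7  52.7 232. ] psi -10.4 tilt 0.09 w 75.1 F [ 0.4 -0.3  0.2] j [ 0.57 -0.04 -0.48  0.   -1.14  0.82]
total units [ 0.79  -6.296  0.007] rows 7 each [ 0.113 -0.899  0.001] | turn 0 rows 1 rz each 0.0
```

View pics/f.png

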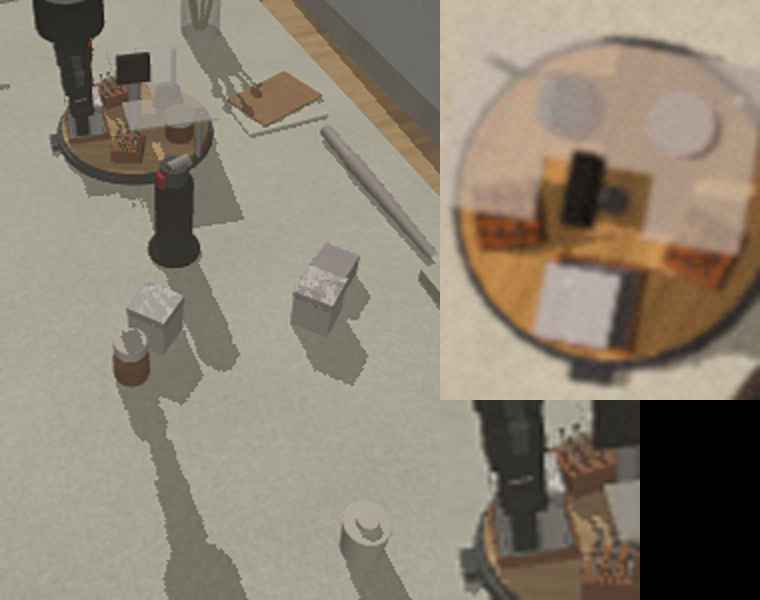

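The final view shows the heavy tin seated inside the bay rims, with its lid at about (578,305) in the top crop. The light tins are upright, and the jar, block, pot and torch are in place. The gripper is clear.

```bash
python3 -c "
from bench import *
print(sign_off())"
```

```text
the job is handed in; nothing more can be done
None
```

The job is handed in at about 33 s: the heavy tin (the one beside the pot) sits on the floor of the caddy's empty bay, now turned one click to the front. In the last pictures both light tins stand upright and the jar, block, pot and torch look unmoved; the judge's verdict was not shown.

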